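Set the bench length stop to its mark and lock its cam lever one-handed

ROBOT

A 7-joint arm with a two-finger parallel gripper is mounted at the origin on a cart in front of the work surface, level with it; the furniture and walls round the work are solid. World frame = base frame: x ahead of the robot, y to its left, z up, the work surface at z = 0. Lengths are in m, angles in rad, forces in N, time in s.
With the tool pointing down it reaches from about 0.35 to 0.9 m from the base axis. Payload 7.2 kg.
Tool frame: the origin (TCP) lies at the very end of the fingers, on their centre line; the grasp point (between the pads) lies 19 mm behind it; z points along the fingers, y is the line along which they close (so a half turn about z gives the same grasp; the last joint's range is limited). The gripper opens to 88 mm and grips with 3 to 60 N. Pads are 20 mm wide; open, the fingers measure 115 mm over their backs; the gripper's body (75 mm by 178 mm) begins 61 mm behind the grasp point.
Start: joints at [-1.253, 0.411, -0.013, 1.596, 0.006, 1.134, -0.082], TCP at [0.235, 0.579, 0.184] pointing down, gripper open.
Joint ranges: [-2.95, 2.95], [-0.29, 1.99], [-1.47, 1.44], [0.14, 2.54], [-1.03, 4.17], [0.13, 1.85], [-2.86, 2.86]. Speed limits (rad/s): [2.39, 2.39, 3.01, 3.01, 3.14, 3.14, 3.14].

INTERFACE

Orientations are given as a unit quaternion [w, x, y, z].
In Python, from workcell import sensors, optics, manip gives the robot as it stands.
- The arm moves only by the shell command python3 -m jog 'ROWS' [FORCE]. ROWS is JSON, a list of rows, each a list of 5 numbers: the closure, from -1 (fully open) to 1 (shut), then the shift along the tool's x, y, z in m, then the turn about the tool's z in rad. A call has 1 to 5 rows; each row shifts and turns the commanded pose from where the row before left it, along the tool's axes as they then stand; what a row does not reach is not made up. A row lasts 1/10 s, in which the tool goes at most 50 mm and 8.59 degrees, less where a joint would pass 70% of its speed; a pose out of reach is approached as far as the arm can. A call is refused whole if a number of a shift passes 0.05 or a number of a turn 0.15, either way. A call with a gripper value outside its range is refused whole. The fingers move at their own pace and stop on an object; FORCE is the grip in N (left out, the last holds). Time passes only in rows, so rows that do not move let the fingers close. It gives the time, the measured TCP pose, the force, the opening and the grip force at its end, in the units of the state.
- sensors.get_state(): the state, without advancing time (a new reading comes with each control period).
- optics.camera(name): name is "scene" or "top" or "wrist"; returns a dict with "frame" (400x640x3 uint8, red, green, blue), "camera_matrix" (3x3 intrinsics, pixels), "R" (3x3) and "t" (3): a world point X has camera coordinates R X + t; the wrist camera has in their place "tool_from_camera" (4x4, takes a point from camera to tool coordinates, whose origin is the TCP and whose axes are the flange's). Camera axes: x right, y down, z forward; pixel columns grow to the right and rows downward; lengths in m; the calibration is good to about 2 mm. A picture is of the moment at which its call begins: read the wrist's pose just before it. There is no depth.
- manip.finish_job(): hands the job in; it is judged then, once.
The state is a dict: "time": time; "joints": joint angles; "qd": joint speeds; "joint_torque": joint torques, N m; "tcp_pos": TCP position; "orientation": TCP orientation; "wrist_force": force on the tool from outside, world axes, zero at the start; "torque": the same for the moment, N m; "opening": opening from 0.0 (shut) to 1.0 (fully open); "finger_force": force on a finger pad.
Only numpy, scipy, OpenCV 4.12 (cv2) and the standard library are available. Lean on these libraries where they do the work, as an engineer would, in place of code of your own. Each camera call takes 0.05 s, during which the arm holds its last target. There are 200 camera calls.

TASK

Set the length stop for the next batch of frame rails: take its sliding leg by the pull plate, draw the leg out against its return spring until the plate is in line with the brass mark, and, still holding the plate there so that the leg neither springs home nor creeps, push the cam lever across with your fingers until it is fully shut. Finish while still gripping the pull plate, with the leg on the mark and the lever shut: do not let go at the end. Leave the brass mark and the pencil, tape measure and marking gauge lying round it where they are.

Things in the scene. Friction and masses are not known exactly. Their poses are not given: they have to be found in the camera images.
- length_stop: The fixed stop: plywood board 285 x 150 x 12 mm with an aluminium channel. Origin: board's centre, on the bench. x = the way the leg is drawn out, y = across it (roughly away from the robot), z up; plate and mark share these axes. Channel walls at |y| 20 to 24 mm, 32 mm high: keep fingertips above 36 mm. Black spring housing behind the plate: x -143 to -113 mm, 42 mm high.
- pull_plate (a point): Pull plate, the part to grip: dark steel plate on edge across the leg, 12 mm thick (along x), 28 mm high (36 to 64 mm above the bench), from y = -30 to +66 mm. Origin in its mid-plane over the channel's middle, 50 mm above the bench; at rest 85 mm to the -x side of the board's centre. It joins the leg by a stem below it at |y| < 7 mm.
- mark_tip (a point): Tip of the thin upright fin on the brass rider (16 x 26 mm) that marks the wanted length, on the steel scale strip on the robot's side, 38 mm to the -y side of the leg's middle line, 29 mm above the bench. The leg is at the mark when the plate's mid-plane (and the index blade at its near end) has the same x along the leg as this fin.
- stop_leg (a joint): Draw of the sliding leg, m: 0 = home, up to 0.105; the plate moves along +x by the same amount. A spring pulls it home with 3 N at 0, 5.5 N at 0.1 m. Its stop foot (10 mm thick, 36 mm high, y -117 to +13 mm) is 240 mm ahead of the plate.
- cam_lever (a joint): Cam lever, rad: 0 = fully shut (on its stop), 0.6 to 0.73 at the start = open. It turns on an upright pin on the leg. It is shut by pushing it towards -y: fingers straddling the plate near its +y end slide along it towards -y and take the lever along. The cam bites over the last 0.45 rad (about 5 N at the plate) and drags the leg homewards unless held; shut, it locks the leg.
- lever_pivot (a point): Axis of the lever's pin at the lever's height, 71 mm above the bench, on the moving leg: 60 mm ahead of the plate (+x) and 6 mm to the -y side of its origin. Hub 20 mm across. Shut, the lever points back from here over the plate, 20 degrees to the -y side of straight back; open, up to 22 degrees to the +y side.
- lever_tip (a point): Middle of the lever's round end (17 mm across), 80 mm from the pin, 71 mm above the bench. The lever is a black bar 11 mm wide; it crosses 3 mm above the plate's top edge (67 to 77 mm above the bench) and ends some 25 mm behind it. When it is shut, a 20 mm wide finger pushing it along the plate has its middle about 6 to 11 mm to the -y side of the plate's origin.
- pencil: Yellow carpenter's pencil, 160 mm, lying behind the stop; a bystander.
- tape_measure: Tape measure, 80 mm, 38 mm high, to the right of the stop; a bystander.
- marking_gauge: Wooden marking gauge, 220 mm long, 63 mm high, to the left of the stop; a bystander.

How it is judged:
On the way:
1. the leg is held at the mark by the pull plate, the lever still open (x of pull_plate in the frame of mark_tip between -0.004 and 0.004 m and contact force between the fingers and stop_leg_c0 above 2 N and value of joint cam_lever above 0.35 rad), for 0.2 s.
At the end, for the whole second after the job is handed in: The mid-plane of the pull plate is within 4 mm of the brass mark along the leg, the cam lever is shut (within 0.08 rad of its stop), the leg is at rest and the fingers still grip the pull plate (over 2 N) (x of pull_plate in the frame of mark_tip between -0.004 and 0.004 m and value of joint cam_lever below 0.08 rad and contact force between the fingers and stop_leg_c0 above 2 N and distance between the grasp point and pull_plate below 0.085 m and velocity of joint stop_leg between -0.005 and 0.005 m/s); the arm keeps its last pose, push and grip.
It fails at once if the brass mark is pushed along or off its place (over 4 mm) (distance of mark_tip from where it was at the start of the episode above 0.004 m).
It fails at once if a tool lying round the stop is shoved (over 30 mm) (distance of any of pencil, tape_measure, marking_gauge from where it was at the start of the episode above 0.03 m).
It also fails if it takes over 38 s, if anything falls off the work surface, if the arm or the gripper's body presses on something with over 40 N, if the wrist force passes 120 N, or if a joint passes its speed limit or range.

## Working session

There is one attempt and no reset: what is moved stays moved. The work goes in short steps, Python scripts to look and compute and a shell command to move; the robot and the scene stay as the last step left them, time stands still between calls to the robot, and variables do not carry over. Pictures are saved under pics/ and viewed, at most 10 in all, crops included, and the job is handed in when it is done.

```bash
mkdir -p pics; python3 - <<'E'
from workcell import sensors, optics
import cv2, pickle
s=sensors.get_state();print(s['time'],s['tcp_pos'],s['orientation'],s['opening'])
d={n:optics.camera(n) for n in("top","scene")}
pickle.dump(d,open('d.pkl','wb'))
for n in d:
    cv2.imwrite(f'pics/{n}0.png',d[n]['frame'][:,:,::-1]);print(d[n]['camera_matrix'],d[n]['R'],d[n]['t'])
E
```

```text
0.0 [0.23499025 0.57853659 0.18333767] [-1.08703601e-04  1.91657989e-01  9.81461465e-01 -7.71990486e-04] 0.9981680479814614
[[383.5692875    0.         320.39596897]
 [  0.         383.5692875  190.50237779]
 [  0.           0.           1.        ]] [[ 0.00861849 -0.99975655 -0.02031185]
 [-0.99681469 -0.00697903 -0.07944667]
 [ 0.07928557  0.02093187 -0.99663216]] [0.03008564 0.56783366 1.08765258]
[[507.69668306   0.         318.58417002]
 [  0.         507.69668306 197.63117189]
 [  0.           0.           1.        ]] [[ 0.48339199 -0.87540357 -0.0008781 ]
 [-0.52212034 -0.28750593 -0.80295124]
 [ 0.70265393  0.38859867 -0.59604407]] [-0.25713137  0.37415763  1.29450655]
```

View pics/top0.png

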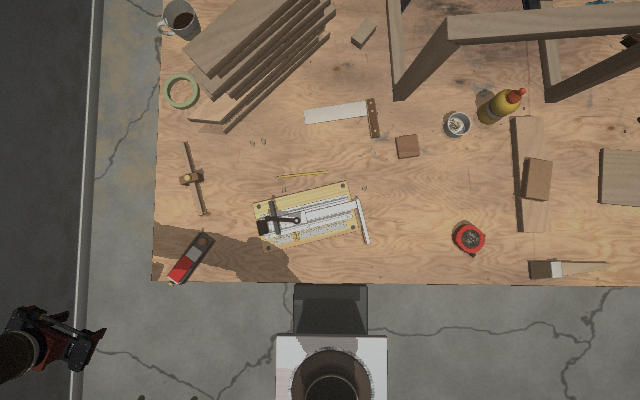

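View pics/scene0.png

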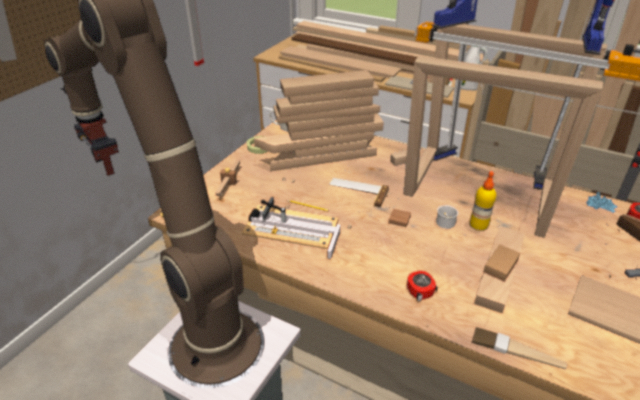

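Top view: board spans about (253,203) to (358,245), leg drawn toward image right (world -y), plate near (272,210), lever black at (265-297,222). Scene view confirms. Enlarge.

```bash
python3 - <<'E'
import cv2, pickle
d=pickle.load(open('d.pkl','rb'))
c=d['top']['frame'][170:260,240:380,::-1]
c2=d['scene']['frame'][190:265,235:350,::-1]
a=cv2.resize(c,None,fx=5,fy=5,interpolation=cv2.INTER_CUBIC)
cv2.imwrite('pics/topc.png',a)
E
```

```text
(no output)
```

View pics/topc.png

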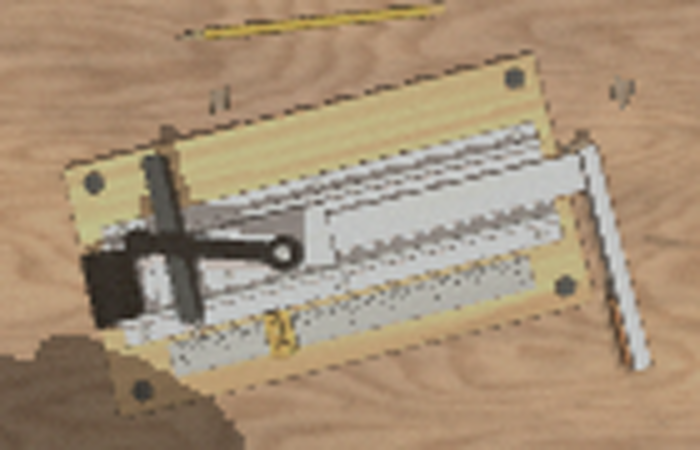

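The crop shows board corners at (67,170),(535,52),(592,300),(120,415), the plate from (155,155) to (193,320), brass rider at (282,333), and hub at (286,250).

```bash
cat > h.py <<'E'
import numpy as np
def ray(c,u,v,z):
    R=np.array(c['R']);t=np.array(c['t']);K=np.array(c['camera_matrix'])
    C=-R.T@t; d=R.T@np.linalg.solve(K,[u,v,1.]); return C+d*(z-C[2])/d[2]
E
python3 - <<'E'
import pickle; from h import *
d=pickle.load(open('d.pkl','rb'))['top']
P=lambda u,v,z: ray(d,240+(u-2)/5,170+(v-2)/5,z)
c=np.array([P(*p,.012) for p in[(67,170),(535,52),(592,300),(120,415)]])
o=c.mean(0); ex=(c[1]+c[2]-c[0]-c[3])[:2]; ex/=np.linalg.norm(ex); ey=np.array([-ex[1],ex[0]])
print('sizes',[np.linalg.norm(c[i]-c[(i+1)%4]) for i in range(4)],o,ex,np.arctan2(ex[1],ex[0]))
L=lambda p:((p[:2]-o[:2])@ex,(p[:2]-o[:2])@ey)
for n,q in dict(plate_far=(152,155,.064),plate_near=(195,318,.064),rider=(282,333,.025),hub=(286,250,.076),levertip=(132,243,.076),).items(): p=P(*q);print(n,p.round(4),np.round(L(p),4))
for lx,ly in((-.085,0),(-.085,.066),(-.085,-.03)):print((o[:2]+lx*ex+ly*ey).round(4))
np.savez('f.npz',o=o[:2],ex=ex,ey=ey)
E
```

```text
sizes [np.float64(0.28247219383023325), np.float64(0.14795013229354503), np.float64(0.28128370262519536), np.float64(0.14569756226082356)] [0.49276688 0.07814203 0.012     ] [ 0.2482168  -0.96870451] -1.319957313482797
plate_far [0.5351 0.174  0.064 ] [-0.0824  0.0648]
plate_near [0.4449 0.1484 0.064 ] [-0.0799 -0.0289]
rider [0.4355 0.1033 0.025 ] [-0.0386 -0.0492]
hub [0.4828 0.0975 0.076 ] [-0.0212 -0.0048]
levertip [0.4859 0.1823 0.076 ] [-0.1026  0.0192]
[0.4717 0.1605]
[0.5356 0.1769]
[0.4426 0.153 ]
```

```bash
python3 -m jog '[[-1,-0.0417,-0.0269,0,0],[-1,-0.0417,-0.0269,0,0],[-1,-0.0417,-0.0269,0,0],[-1,-0.0417,-0.0269,0,0],[-1,-0.0417,-0.0269,0,0]]'
python3 -m jog '[[-1,-0.0417,-0.0269,0,0],[-1,-0.0417,-0.0269,0,0],[-1,-0.0417,-0.0269,0,0],[-1,-0.0417,-0.0269,0,0],[-1,-0.0417,-0.0269,0,0]]'
python3 -m jog '[[-1,0,0,0,-0.145],[-1,0,0,0,-0.145],[-1,0,0,0,-0.145],[-1,0,0,0,-0.145],[-1,0,0,0,-0.055]]'
python3 -m jog '[[-1,0,0,0,0],[-1,0,0,0,0]]'
python3 - <<'E'
from workcell import sensors, optics
from scipy.spatial.transform import Rotation as Ro
import cv2, pickle,numpy as np
s=sensors.get_state();w=optics.camera('wrist')
print(s['time'],s['tcp_pos'],s['joints'],s['qd'].max() if hasattr(s['qd'],'max') else 0)
q=s['orientation'];R=Ro.from_quat([q[1],q[2],q[3],q[0]]).as_matrix();print(R)
pickle.dump((s,w),open('w1.pkl','wb'));cv2.imwrite('pics/w1.png',w['frame'][:,:,::-1]);print(w['tool_from_camera'],w['camera_matrix'])
E
```

```text
time: 0.6
tcp_pos: [0.3785, 0.3741, 0.184]
orientation: [-0.0, 0.192, 0.981, -0.0]
wrist_force: [-0.2, -0.0, 0.9]
opening: 0.996
finger_force: 0.0
time: 1.1
tcp_pos: [0.521, 0.1711, 0.1841]
orientation: [-0.0, 0.192, 0.981, 0.0]
wrist_force: [1.1, -0.4, -0.2]
opening: 0.998
finger_force: 0.0
time: 1.6
tcp_pos: [0.5201, 0.1727, 0.1838]
orientation: [-0.0, -0.127, 0.992, -0.0]
wrist_force: [-0.1, -0.0, -0.4]
opening: 1.002
finger_force: 0.0
time: 1.8
tcp_pos: [0.5201, 0.1728, 0.1839]
orientation: [-0.0, -0.123, 0.992, -0.0]
wrist_force: [-0.2, 1.0, -0.3]
opening: 0.999
finger_force: 0.0
1.8 [0.5201464  0.17278105 0.18390215] [-0.49409836  0.27920451  0.10514639  1.79085844 -0.03295412  1.07372778
  1.44067587] 0.003626782717285041
[[-9.69615472e-01 -2.44633613e-01 -4.82009220e-04]
 [-2.44633563e-01  9.69615591e-01 -1.59893319e-04]
 [ 5.06478935e-04 -3.71194028e-05 -9.99999871e-01]]
[[ 6.33720006e-04 -9.66669673e-01 -2.56026058e-01  6.97681141e-02]
 [ 9.99999799e-01  6.17837217e-04  1.42467445e-04 -3.91494494e-04]
 [ 2.04634684e-05 -2.56026097e-01  9.66669870e-01 -2.00338340e-01]
 [ 0.00000000e+00  0.00000000e+00  0.00000000e+00  1.00000000e+00]] [[305.57023576   0.         320.55808549]
 [  0.         305.57023576 202.19222832]
 [  0.           0.           1.        ]]
```

View pics/w1.png

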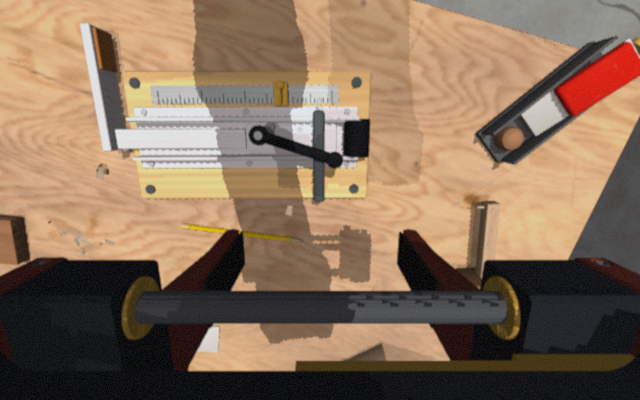

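Wrist view: stop aligned with the image (right = stop -x). Plate at u≈319 (v 110–202), rider at u≈281 (v 80–106), lever from hub (258,134) to tip (335,160), open. I'll zoom in.

```bash
python3 - <<'E'
import pickle,cv2
s,w=pickle.load(open('w1.pkl','rb'))
cv2.imwrite('pics/w1c.png',cv2.resize(w['frame'][70:210,250:380,::-1],None,fx=4.2,fy=4.2,interpolation=cv2.INTER_CUBIC))
E
```

```text
(no output)
```

View pics/w1c.png

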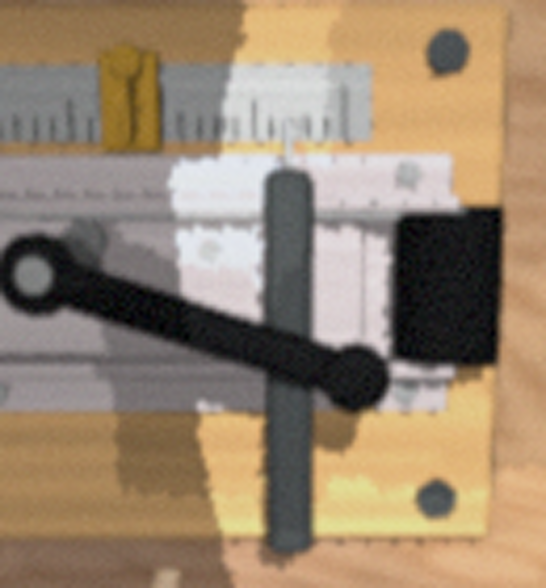

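The fin is the thin line at crop u≈130 (v≈105); plate top spans u 266–312, and its index blade is at (289,135).

```bash
cat >> h.py <<'E'
from scipy.spatial.transform import Rotation as Ro
def wray(s,w,u,v,z):
    q=s['orientation'];R=Ro.from_quat([q[1],q[2],q[3],q[0]]).as_matrix()
    T=np.array(w['tool_from_camera']); C=R@T[:3,3]+s['tcp_pos']; d=R@T[:3,:3]@np.linalg.solve(w['camera_matrix'],[u,v,1.]); return C+d*(z-C[2])/d[2]
E
python3 - <<'E'
import pickle; from h import *
s,w=pickle.load(open('w1.pkl','rb')); f=np.load('f.npz')
P=lambda u,v,z: wray(s,w,250+(u-1.6)/4.2,70+(v-1.6)/4.2,z)
L=lambda p:np.array(((p[:2]-f['o'])@f['ex'],(p[:2]-f['o'])@f['ey']))
for n,q in dict(fin=(130.5,110,.029),index=(289,135,.03),pl_near=(289,172,.064),pl_far=(289,548,.064),pl_l=(266,440,.064),pl_r=(312,440,.064),hub=(34,275,.077),tip=(356,376,.077),screwR=(447,50,.012),screwR2=(437,498,.012)).items(): p=P(*q);print(n,p.round(4),L(p).round(4))
print(L(s['tcp_pos']))
E
```

```text
fin [0.437  0.1061 0.029 ] [-0.0409 -0.0471]
index [0.4329 0.1479 0.03  ] [-0.0824 -0.0406]
pl_near [0.443  0.1507 0.064 ] [-0.0826 -0.0302]
pl_far [0.5331 0.1733 0.064 ] [-0.0822  0.0626]
pl_l [0.5072 0.1608 0.064 ] [-0.0765  0.0345]
pl_r [0.5044 0.1721 0.064 ] [-0.0881  0.0346]
hub [0.4804 0.0986 0.077 ] [-0.0229 -0.0069]
tip [0.4847 0.1778 0.077 ] [-0.0985  0.017 ]
screwR [0.4001 0.1838 0.012 ] [-0.1254 -0.0635]
screwR2 [0.5205 0.215  0.012 ] [-0.1257  0.0608]
[-0.08488118  0.05001366]
```

```bash
python3 -m jog '[[-1,0,-0.0026,0.04,0],[-1,0,0,0.04,0],[-1,0,0,0.035,0],[-1,0,0,0.026,0],[-1,0,0,0,0]]' 30
python3 -m jog '[[0.9,0,0,0,0],[0.9,0,0,0,0],[0.9,0,0,0,0],[0.9,0,0,0,0],[0.9,0,0,0,0]]' 30
python3 -m jog '[[0.9,0,0,0,0],[0.9,0,0,0,0],[0.9,0,0,0,0],[0.9,0,0,0,0]]' 30
```

```text
time: 2.35
tcp_pos: [0.5183, 0.1695, 0.0399]
orientation: [-0.003, -0.124, 0.992, -0.001]
wrist_force: [0.2, -0.4, -0.0]
opening: 1.001
finger_force: 0.0
time: 2.85
tcp_pos: [0.5214, 0.1706, 0.0439]
orientation: [0.001, -0.124, 0.992, 0.0]
wrist_force: [0.4, -0.5, -0.1]
opening: 0.584
finger_force: 0.0
time: 3.25
tcp_pos: [0.5209, 0.1704, 0.0431]
orientation: [-0.0, -0.124, 0.992, -0.0]
wrist_force: [-0.3, -0.7, -0.4]
opening: 0.219
finger_force: 0.0
```

```bash
python3 -m jog '[[0.9,0,0,0,0],[0.9,0,0,0,0],[0.9,0,0,0,0],[0.9,0,0,0,0],[0.9,0,0,0,0]]' 30
```

```text
time: 3.75
tcp_pos: [0.521, 0.1704, 0.0431]
orientation: [-0.0, -0.124, 0.992, 0.0]
wrist_force: [0.2, -0.4, 0.2]
opening: 0.049
finger_force: 0.0
```

The fingers closed past 12 mm, so the plate isn't between them; I'll look.

```bash
cat > snap.py <<'E'
import sys,cv2,pickle
from workcell import sensors, optics
n=sys.argv[1]
s=sensors.get_state();w=optics.camera('wrist');pickle.dump((s,w),open(n+'.pkl','wb'))
cv2.imwrite(f'pics/{n}.png',w['frame'][:,:,::-1]);print(s['tcp_pos'],s['opening'],s['wrist_force'])
E
python3 snap.py w2
```

```text
[0.52097123 0.1704188  0.04313856] 0.04874843144182623 [ 0.21058493 -0.38586279  0.24263492]
```

View pics/w2.png

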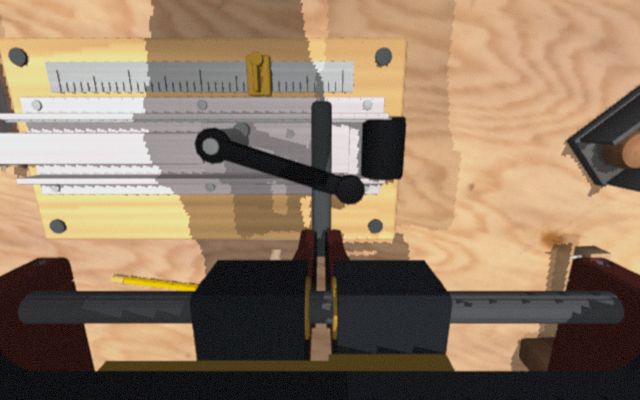

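```bash
python3 - <<'E'
import pickle,cv2; from h import *
s,w=pickle.load(open('w2.pkl','rb')); f=np.load('f.npz')
L=lambda p:np.array(((p[:2]-f['o'])@f['ex'],(p[:2]-f['o'])@f['ey']))
T=np.linalg.inv(w['tool_from_camera']);K=w['camera_matrix']
for p in((0,0,0),(-.01,0,0),(.01,0,0),(.01,0,-.019)):
    c=T[:3,:3]@p+T[:3,3];print(p,(K@c/c[2])[:2])
print('tcp',L(s['tcp_pos']))
for n,q in dict(near=(321,102,.064),far=(321,232,.064),idx=(321,98,.064)).items(): print(n,L(wray(s,w,q[0],q[1],q[2])))
cv2.imwrite('pics/w2c.png',cv2.resize(w['frame'][170:340,240:400,::-1],None,fx=3.5,fy=3.5,interpolation=cv2.INTER_CUBIC))
E
```

```text
(0, 0, 0) [321.06574506 225.52616474]
(-0.01, 0, 0) [321.05062873 239.04475992]
(0.01, 0, 0) [321.08123181 211.6763047 ]
(0.01, 0, -0.019) [321.13105463 220.38913319]
tcp [-0.08238813  0.05022633]
near [-0.08236315 -0.02995211]
far [-0.08231502  0.0472245 ]
idx [-0.08236447 -0.03207382]
```

View pics/w2c.png

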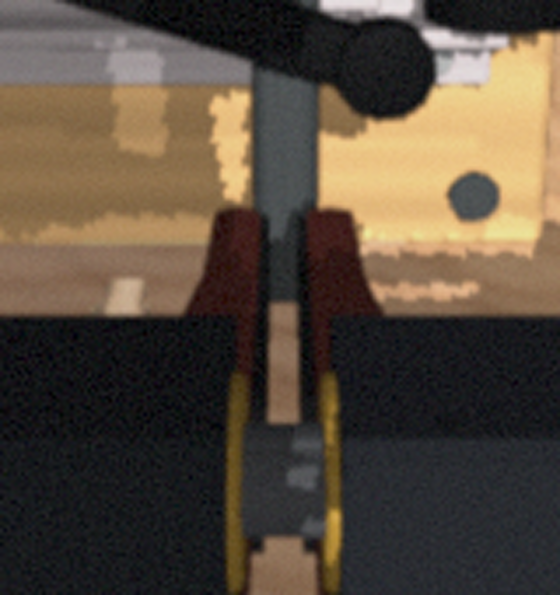

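```bash
python3 -m jog '[[1,0,0,0,0],[1,0,0,0,0],[1,0,0,0,0],[1,0,0,0,0],[1,0,0,0,0]]' 30; python3 - <<'E'
from workcell import optics
import pickle,cv2
from h import *
d={n:optics.camera(n) for n in("top","scene")}
pickle.dump(d,open('d2.pkl','wb'))
a=cv2.resize(d['scene']['frame'][170:250,225:345,::-1],None,fx=5,fy=5,interpolation=cv2.INTER_CUBIC)
cv2.imwrite('pics/s2.png',a)
E
```

```text
time: 4.3
tcp_pos: [0.5209, 0.1704, 0.0431]
orientation: [-0.0, -0.124, 0.992, -0.0]
wrist_force: [-0.8, 0.8, 0.3]
opening: -0.0
finger_force: 0.0
```

View pics/s2.png

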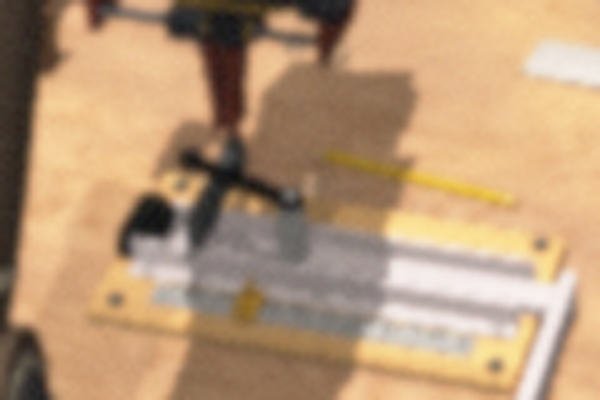

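The fingers are shut with their tip at crop (230,130), at or above the plate's far end (235,145). I'll check by projection.

```bash
python3 - <<'E'
import pickle; from h import *
d=pickle.load(open('d2.pkl','rb'))['scene']; f=np.load('f.npz')
def pr(p):
    c=np.array(d['R'])@p+d['t'];q=np.array(d['camera_matrix'])@c/c[2];return ((q[:2]-[225,170])*5+2).round(0)
W=lambda x,y,z:np.array([*(f['o']+x*f['ex']+y*f['ey']),z])
for n,a in dict(farT=(-.0824,.066,.064),farB=(-.0824,.066,.036),nearT=(-.0824,-.03,.064),tcp=(-.0824,.0502,.043),tcp20=(-.0824,.0502,.063),tcp40=(-.0824,.0502,.083),hub=(-.023,-.006,.077),rider=(-.041,-.047,.029)).items(): print(n,pr(W(*a)))
E
```

```text
farT [245. 129.]
farB [247. 163.]
nearT [197. 215.]
tcp [239. 168.]
tcp20 [238. 144.]
tcp40 [236. 120.]
hub [296. 191.]
rider [253. 284.]
```

```bash
python3 -m jog '[[0.2,0,0,0,0],[0.2,0,0,0,0],[0.2,0,0,0,0],[0.2,0,0,0,0],[0.2,0,0,0,0]]' 30
python3 -m jog '[[0.2,0,0,0.01,0],[0.2,0,0,0.01,0],[0.2,0,0,0.005,0],[0.2,0,0,0,0]]'
python3 snap.py w3; python3 - <<'E'
from workcell import optics
import cv2,numpy as np
d=optics.camera('scene')
a=cv2.resize(d['frame'][170:230,235:305,::-1],None,fx=5.5,fy=5.5,interpolation=cv2.INTER_CUBIC)
b=cv2.resize(cv2.imread('pics/w3.png')[170:290,255:385],(385,330),interpolation=cv2.INTER_CUBIC)
cv2.imwrite('pics/sw3.png',np.hstack([a,b]))
E
```

```text
time: 4.9
tcp_pos: [0.521, 0.1704, 0.0431]
orientation: [-0.0, -0.124, 0.992, 0.0]
wrist_force: [-0.1, -0.0, 0.8]
opening: 0.393
finger_force: 0.0
time: 5.3
tcp_pos: [0.5201, 0.1701, 0.0168]
orientation: [-0.001, -0.124, 0.992, -0.0]
wrist_force: [-0.1, -0.1, 0.2]
opening: 0.403
finger_force: 0.0
[0.52008234 0.17005583 0.01679814] 0.40281736820630976 [-0.09468691 -0.05053795  0.15886281]
```

View pics/sw3.png

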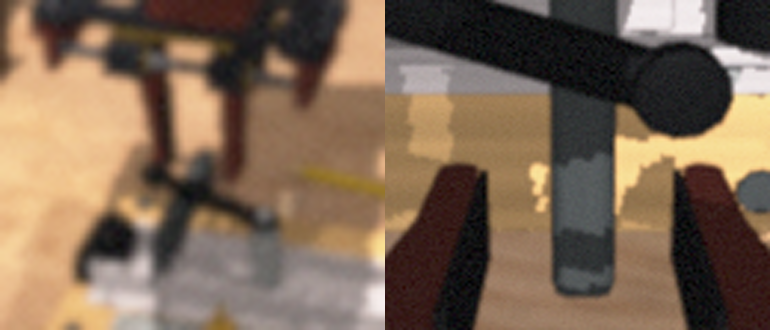

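Left: fingertips at crop (160,168) and (232,178) straddle the plate end (203,158). Right: both pads straddle the plate. I'll triangulate the tip height.

```bash
python3 - <<'E'
import pickle; from h import *
d=pickle.load(open('d2.pkl','rb'))['scene']; f=np.load('f.npz'); s,w=pickle.load(open('w3.pkl','rb'))
def pr(p):
    c=np.array(d['R'])@p+d['t'];q=np.array(d['camera_matrix'])@c/c[2];return ((q[:2]-[235,170])*5.5+2).round(0)
W=lambda x,y,z:np.array([*(f['o']+x*f['ex']+y*f['ey']),z])
print('plate end',pr(W(-.0824,.066,.064)))
for z in(.017,.037,.047,.057): print(z,pr(W(-.0824-.024,.0495,z)),pr(W(-.0824+.024,.0495,z)))
T=np.linalg.inv(w['tool_from_camera']);K=w['camera_matrix']
for x in(0,.01):
  for z in (0,-.02,-.03,-.04):
    c=T[:3,:3]@[x,.0177,z]+T[:3,3];q=(K@c/c[2])[:2];print(x,z,((q[0]-255)*385/130+385).round(),((q[1]-170)*2.75).round())
E
```

```text
plate end [214. 142.]
0.017 [173. 213.] [247. 225.]
0.037 [171. 187.] [246. 199.]
0.047 [170. 174.] [245. 186.]
0.057 [169. 161.] [244. 173.]
0 0 656.0 153.0
0 -0.02 664.0 182.0
0 -0.03 669.0 198.0
0 -0.04 674.0 217.0
0.01 0 657.0 115.0
0.01 -0.02 665.0 140.0
0.01 -0.03 670.0 155.0
0.01 -0.04 675.0 171.0
```

```bash
python3 -m jog '[[0.8,0,0,0.004,0],[0.8,0,0,0,0],[0.8,0,0,0,0],[0.8,0,0,0,0],[0.8,0,0,0,0]]' 8
python3 -m jog '[[0.95,0,0,0,0],[0.95,0,0,0,0],[0.95,0,0,0,0]]' 8
```

```text
time: 5.9
tcp_pos: [0.521, 0.1708, 0.0142]
orientation: [0.0, -0.124, 0.992, 0.0]
wrist_force: [-0.2, 1.1, -1.5]
opening: 0.138
finger_force: 8.0
time: 6.2
tcp_pos: [0.5209, 0.1708, 0.0142]
orientation: [0.0, -0.124, 0.992, 0.0]
wrist_force: [-0.7, 2.3, 1.0]
opening: 0.138
finger_force: 8.0
```

Contact at 12.1 mm: the plate is gripped, though the fingers end roughly 35–40 mm short of the reported TCP. I'll ease open, go 6 mm deeper and regrip.

```bash
python3 -m jog '[[0.55,0,0,0,0],[0.55,0,0,0,0],[0.55,0,0,0.006,0],[0.55,0,0,0,0]]' 8
python3 -m jog '[[0.9,0,0,0,0],[0.9,0,0,0,0],[0.9,0,0,0,0],[0.9,0,0,0,0],[0.9,0,0,0,0]]' 25
```

```text
time: 6.6
tcp_pos: [0.5205, 0.1699, 0.0073]
orientation: [-0.001, -0.124, 0.992, -0.0]
wrist_force: [0.1, -0.0, -0.0]
opening: 0.225
finger_force: 0.0
time: 7.1
tcp_pos: [0.5207, 0.1708, 0.0079]
orientation: [-0.0, -0.125, 0.992, 0.0]
wrist_force: [-0.6, 2.4, -5.8]
opening: 0.13
finger_force: 25.0
```

```bash
python3 -m jog '[[0.9,0,-0.008,0,0],[0.9,0,-0.01,0,0],[0.9,0,-0.01,0,0],[0.9,0,-0.01,0,0],[0.9,0,-0.0035,0,0]]'
python3 -m jog '[[0.9,0,0,0,0],[0.9,0,0,0,0],[0.9,0,0,0,0]]'
python3 snap.py w4; python3 -c "
import cv2;a=cv2.imread('pics/w4.png')[20:220,180:400];cv2.imwrite('pics/w4c.png',cv2.resize(a,None,fx=3,fy=3,interpolation=cv2.INTER_CUBIC))"
```

```text
time: 7.6
tcp_pos: [0.5315, 0.1286, 0.0079]
orientation: [-0.0, -0.124, 0.992, -0.0]
wrist_force: [-0.1, 4.8, -7.9]
opening: 0.129
finger_force: 25.0
time: 7.9
tcp_pos: [0.5309, 0.1305, 0.0079]
orientation: [-0.0, -0.124, 0.992, 0.0]
wrist_force: [1.0, 2.9, -10.4]
opening: 0.135
finger_force: 25.0
[0.53093809 0.13051248 0.00792173] 0.1351485728564804 [  1.01733226   2.93657577 -10.35727599]
```

View pics/w4c.png

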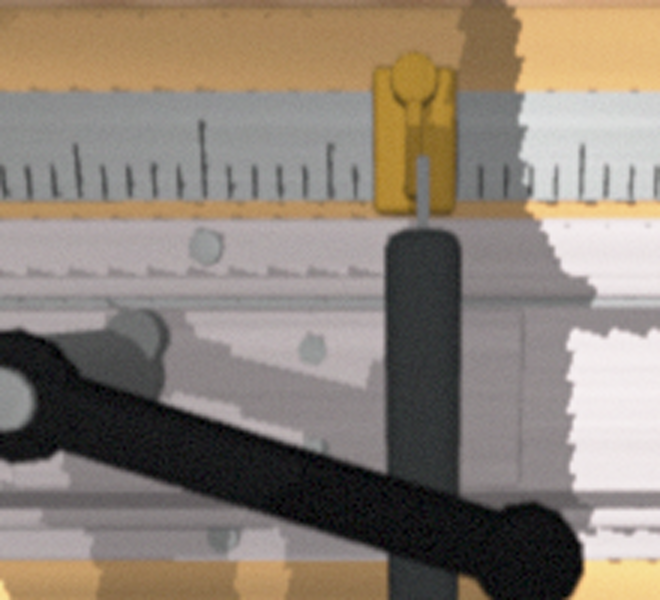

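The blade/plate mid is at u≈423.5 and the fin at u≈414, so it needs about 1.7 mm more draw.

```bash
python3 -m jog '[[0.9,0,-0.0017,0,0],[0.9,0,0,0,0],[0.9,0,0,0,0],[0.9,0,0,0,0],[0.9,0,0,0,0]]' 25
python3 -m jog '[[0.9,0.003,0,0,0],[0.9,0.005,0,0,0],[0.9,0.005,0,0,0],[0.9,0.005,0,0,0],[0.9,0,0,0,0]]' 15
python3 snap.py w5;python3 - <<'E'
import pickle,numpy as np;s,w=pickle.load(open('w5.pkl','rb'));f=np.load('f.npz');p=s['tcp_pos'][:2]-f['o'];print(p@f['ex'],p@f['ey'])
E
```

```text
time: 8.45
tcp_pos: [0.5314, 0.1288, 0.0079]
orientation: [-0.0, -0.124, 0.992, 0.0]
wrist_force: [1.1, 4.7, -12.7]
opening: 0.136
finger_force: 25.0
time: 8.95
tcp_pos: [0.5209, 0.1261, 0.0106]
orientation: [0.007, -0.124, 0.992, 0.001]
wrist_force: [13.1, 7.8, -9.7]
opening: 0.141
finger_force: 15.0
[0.52091259 0.12614613 0.0105812 ] 0.1413376578989442 [13.08027852  7.7559102  -9.68527608]
-0.03951555295650888 0.03918030289260521
```

```bash
python3 -m jog '[[0.9,0,0,0,0],[0.9,0,0,0,0],[0.9,0.004,0,0,0],[0.9,0.004,0,0,0],[0.9,0,0,0,0]]' 6
python3 snap.py w6;python3 - <<'E'
import pickle,numpy as np,cv2;s,w=pickle.load(open('w6.pkl','rb'));f=np.load('f.npz');p=s['tcp_pos'][:2]-f['o'];print(s['orientation'],p@f['ex'],p@f['ey'])
E
```

```text
time: 9.5
tcp_pos: [0.5113, 0.1237, 0.0108]
orientation: [0.005, -0.124, 0.992, 0.001]
wrist_force: [6.0, 5.4, -0.9]
opening: 0.135
finger_force: 6.3
[0.51130073 0.12370166 0.01077306] 0.13466534863203036 [ 5.99048635  5.36966038 -0.89715572]
[ 4.88563387e-03 -1.24274936e-01  9.92235357e-01  9.30986309e-04] -0.03953340647672954 0.029262487500348124
```

```bash
python3 -m jog '[[0.9,0.005,0,0,0],[0.9,0.005,0,0,0],[0.9,0.005,0,0,0],[0.9,0,0,0,0],[0.9,0,0,0,0]]' 6
python3 snap.py w7;python3 - <<'E'
import pickle,numpy as np,cv2;s,w=pickle.load(open('w7.pkl','rb'));f=np.load('f.npz');p=s['tcp_pos'][:2]-f['o'];print(s['orientation'],p@f['ex'],p@f['ey'])
a=w['frame'][0:250,150:450,::-1];cv2.imwrite('pics/w7c.png',cv2.resize(a,None,fx=2.4,fy=2.4,interpolation=cv2.INTER_CUBIC))
E
```

```text
time: 10.05
tcp_pos: [0.4968, 0.1212, 0.0109]
orientation: [0.005, -0.125, 0.992, 0.002]
wrist_force: [4.7, 10.1, 0.8]
opening: 0.135
finger_force: 6.9
[0.49683281 0.12124695 0.01090136] 0.13496776210168815 [ 4.69068551 10.11427268  0.8456294 ]
[ 0.00499381 -0.12464883  0.99218717  0.00153359] -0.040746697563588154 0.01463804747843898
```

View pics/w7c.png

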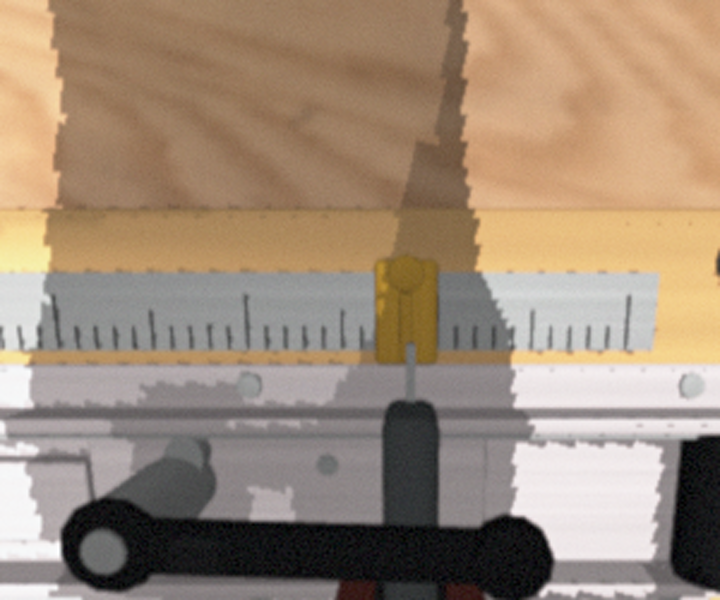

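Lever is about 20° from shut, moving with the fingers; blade u≈410 vs fin u≈406, about 0.8 mm short. From here on I measure with masks only, since I've used up the picture allowance (in fact 11 viewed, one over).

```bash
cat > meas.py <<'E'
import sys,pickle,cv2; from h import *
s,w=pickle.load(open(sys.argv[1]+'.pkl','rb'));f=np.load('f.npz');im=w['frame'];h=cv2.cvtColor(im,cv2.COLOR_RGB2HSV)
m=cv2.inRange(h,(15,190,70),(28,255,190));m[:,:250]=0;m[:,400:]=0;m[230:]=0
n,l,st,c=cv2.connectedComponentsWithStats(m);i=1+np.argmax(st[1:,4]);x,y,ww,hh,_=st[i];ru=x+(ww-1)/2
v0=y+hh+24  # plate rows just below its near end
u=[]
for v in range(v0,v0+10):
    d=np.where(im[v,290:350].max(1)<95)[0]
    if len(d):u.append((290+d.min(),290+d.max()))
u=np.array(u);pu=np.median(u.mean(1))
k=(ru,y+hh*.5);F=wray(s,w,*k,.029);Pp=wray(s,w,pu,v0+4,.064);L=lambda p:(p[:2]-f['o'])@f['ex']
p=s['tcp_pos'][:2]-f['o']
print('rider',ru,(ww,hh),'plate',pu,np.median(u[:,1]-u[:,0]),'short mm',round(1e3*(L(F)-L(Pp)),2),'tcp',p@f['ex'],p@f['ey'],s['wrist_force'],s['finger_force'])
# lever: black blobs
b=cv2.inRange(im,(0,0,0),(45,45,45));b[330:]=0;r=range(190,340)
print('lever mid',[(uu,float(np.mean(np.where(b[v0+5:v0+70,uu])[0])+v0+5) if b[v0+5:v0+70,uu].any() else None) for uu in(220,250,280,300)])
E
python3 meas.py w4; python3 meas.py w7
```

```text
rider 315.0 (np.int32(3), np.int32(2)) plate 323.5 51.0 short mm 4.28 tcp -0.04125675433731647 0.04997585268685582 [  1.01733226   2.93657577 -10.35727599] 24.998268485069275
lever mid [(220, None), (250, None), (280, None), (300, None)]Traceback (most recent call last):
  File "meas.py", line 10, in <module>
    u=np.array(u);pu=np.median(u.mean(1))
                               ~~~~~~^^^
    rcount = _count_reduce_items(arr, axis, keepdims=keepdims, where=where)
    items *= arr.shape[mu.normalize_axis_index(ax, arr.ndim)]
                       ~~~~~~~~~~~~~~~~~~~~~~~^^^^^^^^^^^^^^
numpy.exceptions.AxisError: axis 1 is out of bounds for array of dimension 1
```

```bash
python3 - <<'E'
import pickle,cv2
for n,pts in(('w7',[(320,130),(311,135),(328,145),(300,98),(300,125),(320,190),(312,190),(300,190),(250,228),(320,205)]),('w4',[(318,50),(310,80),(328,60),(300,35),(320,130)])):
    s,w=pickle.load(open(n+'.pkl','rb'));h=cv2.cvtColor(w['frame'],cv2.COLOR_RGB2HSV)
    print(n,[(p,*h[p[1],p[0]].tolist()) for p in pts])
E
```

```text
w7 [((320, 130), 21, 190, 125), ((311, 135), 19, 174, 136), ((328, 145), 20, 174, 132), ((300, 98), 16, 115, 171), ((300, 125), 45, 3, 151), ((320, 190), 108, 25, 52), ((312, 190), 98, 20, 51), ((300, 190), 0, 12, 148), ((250, 228), 99, 89, 20), ((320, 205), 90, 24, 53)]
w4 [((318, 50), 19, 171, 177), ((310, 80), 20, 176, 178), ((328, 60), 20, 182, 171), ((300, 35), 16, 116, 172), ((320, 130), 100, 14, 56)]
```

```bash
sed -i 's/(15,190,70),(28,255,190)/(15,150,70),(28,255,220)/; s/max(1)<95/max(1)<85/; s/(45,45,45)/(32,32,32)/' meas.py
for i in w4 w7; do python3 meas.py $i; done
```

```text
rider 317.5 (np.int32(28), np.int32(54)) plate 321.0 24.0 short mm 1.84 tcp -0.04125675433731647 0.04997585268685582 [  1.01733226   2.93657577 -10.35727599] 24.998268485069275
lever mid [(220, 162.0), (250, 172.5), (280, 177.0), (300, 180.0)]
rider 318.5 (np.int32(26), np.int32(45)) plate 320.5 23.0 short mm 1.09 tcp -0.040746697563588154 0.01463804747843898 [ 4.69068551 10.11427268  0.8456294 ] 6.901106955483556
lever mid [(220, 227.0), (250, 228.5), (280, 229.5), (300, 230.0)]
```

```bash
python3 -m jog '[[0.9,0.004,-0.0012,0,0],[0.9,0.004,-0.0003,0,0],[0.9,0.004,-0.0003,0,0],[0.9,0,0,0,0],[0.9,0,0,0,0]]' 6
python3 snap.py w8; python3 meas.py w8
```

```text
time: 10.6
tcp_pos: [0.4871, 0.1178, 0.0111]
orientation: [0.006, -0.125, 0.992, 0.002]
wrist_force: [8.6, 12.3, -1.0]
opening: 0.137
finger_force: 8.2
[0.48708284 0.1178038  0.01114178] 0.13748938322964033 [ 8.5543641  12.30846241 -1.03416408]
rider 320.5 (np.int32(26), np.int32(42)) plate 320.75 21.0 short mm 0.05 tcp -0.03983140831763136 0.004338568032780459 [ 8.5543641  12.30846241 -1.03416408] 8.201782403612015
lever mid [(220, 243.5), (250, 239.52380952380952), (280, 235.52380952380952), (300, 233.0)]
```

```bash
python3 -m jog '[[0.9,0.004,-0.0003,0,0],[0.9,0.004,-0.0003,0,0],[0.9,0.003,-0.0002,0,0],[0.9,0,0,0,0],[0.9,0,0,0,0]]' 6
python3 snap.py w9; python3 meas.py w9
```

```text
time: 11.15
tcp_pos: [0.4777, 0.1147, 0.0112]
orientation: [0.007, -0.125, 0.992, 0.002]
wrist_force: [11.4, 13.2, -3.5]
opening: 0.15
finger_force: 12.0
[0.47765111 0.11471764 0.01123947] 0.14973203536123103 [11.41955151 13.17105989 -3.54522019]
rider 321.5 (np.int32(26), np.int32(41)) plate 330.0 38.0 short mm 4.12 tcp -0.03918294588003658 -0.005564031612052831 [11.41955151 13.17105989 -3.54522019] 12.015321851431509
lever mid [(220, 261.57142857142856), (250, 256.0769230769231), (280, 250.5128205128205), (300, 231.5)]
```

```bash
cat >> meas.py <<'E'
sub=h[y+hh-6:y+hh-1,x+2:x+ww-2,1]; bl=[x+2+np.mean(np.where(r<110)[0]) for r in sub if (r<110).any()]
bu=np.median(bl) if bl else np.nan
print('blade',bu,len(bl),'short mm by blade',round(1e3*(L(F)-L(wray(s,w,bu,y+hh-4,.031))),2))
uu=np.arange(215,285);vv=[np.mean(np.where(b[150:300,q])[0])+150 if b[150:300,q].any() else np.nan for q in uu]
k=~np.isnan(vv);print('lever remaining rad',np.radians(20)+np.arctan(np.polyfit(uu[k],np.array(vv)[k],1)[0]))
E
for i in w7 w8 w9; do python3 meas.py $i|tail -2; done
```

```text
blade 320.5 5 short mm by blade 1.15
lever remaining rad 0.36679127287053087
blade 321.0 5 short mm by blade 0.29
lever remaining rad 0.30048384485097784
blade 321.5 4 short mm by blade 0.01
lever remaining rad 0.19568153501381505
```

```bash
python3 -m jog '[[0.9,0.003,-0.0002,0,0],[0.9,0.003,-0.0001,0,0],[0.9,0.003,0,0,0],[0.9,0,0,0,0],[0.9,0,0,0,0]]' 6
python3 snap.py wa; python3 meas.py wa
```

```text
time: 11.7
tcp_pos: [0.4769, 0.1149, 0.0125]
orientation: [0.014, -0.126, 0.992, 0.003]
wrist_force: [31.0, 19.1, -19.3]
opening: 0.139
finger_force: 23.2
[0.47690402 0.11486439 0.0125304 ] 0.13882055045604222 [ 30.96208433  19.11059677 -19.31956153]
rider 321.0 (np.int32(25), np.int32(41)) plate 330.0 38.0 short mm 4.45 tcp -0.03951054074184951 -0.006251316985179165 [ 30.96208433  19.11059677 -19.31956153] 23.19359774217446
lever mid [(220, 263.0), (250, 258.0), (280, 252.1315789473684), (300, 233.5)]
blade 321.5 3 short mm by blade 0.32
lever remaining rad 0.20179956902613658
```

```bash
cat >> meas.py <<'E'
pts=np.array([wray(s,w,q,v_,.077)[:2]-f['o'] for q,v_ in zip(uu[k],np.array(vv)[k])])
X=pts@f['ex'];Y=pts@f['ey'];sl=np.polyfit(X,Y,1)[0];print('lever true angle remaining',np.radians(20)-np.arctan(sl),X[[0,-1]],Y[[0,-1]])
rows=np.where(k)[0]
for q in range(200,360,8):
    r=np.where(b[150:330,q])[0]+150; print(q,(r.min(),r.max()) if len(r) else None,end=' ')
E
for i in w7 w9 wa; do python3 meas.py $i|tail -2; echo; done
```

```text
lever true angle remaining 0.3695361394358019 [ 0.01010778 -0.02279296] [0.00764882 0.00857955]
200 (np.int64(209), np.int64(327)) 208 (np.int64(212), np.int64(329)) 216 (np.int64(216), np.int64(329)) 224 (np.int64(216), np.int64(329)) 232 (np.int64(217), np.int64(327)) 240 (np.int64(217), np.int64(327)) 248 (np.int64(218), np.int64(326)) 256 (np.int64(218), np.int64(329)) 264 (np.int64(218), np.int64(328)) 272 (np.int64(219), np.int64(327)) 280 (np.int64(219), np.int64(329)) 288 (np.int64(219), np.int64(288)) 296 (np.int64(219), np.int64(241)) 304 (np.int64(219), np.int64(326)) 312 (np.int64(219), np.int64(241)) 320 (np.int64(219), np.int64(242)) 328 (np.int64(169), np.int64(242)) 336 (np.int64(220), np.int64(289)) 344 (np.int64(221), np.int64(242)) 352 (np.int64(218), np.int64(280)) 
lever true angle remaining 0.1813770736373851 [ 0.01254737 -0.02107122] [-0.0048936  -0.00980589]
200 (np.int64(248), np.int64(326)) 208 (np.int64(249), np.int64(325)) 216 (np.int64(249), np.int64(329)) 224 (np.int64(246), np.int64(329)) 232 (np.int64(243), np.int64(329)) 240 (np.int64(241), np.int64(3
[... 593 characters left out ...]

200 (np.int64(249), np.int64(329)) 208 (np.int64(250), np.int64(329)) 216 (np.int64(250), np.int64(329)) 224 (np.int64(248), np.int64(329)) 232 (np.int64(245), np.int64(328)) 240 (np.int64(243), np.int64(329)) 248 (np.int64(240), np.int64(329)) 256 (np.int64(237), np.int64(329)) 264 (np.int64(235), np.int64(329)) 272 (np.int64(232), np.int64(329)) 280 (np.int64(229), np.int64(329)) 288 (np.int64(226), np.int64(281)) 296 (np.int64(223), np.int64(246)) 304 (np.int64(221), np.int64(289)) 312 (np.int64(216), np.int64(241)) 320 (np.int64(213), np.int64(237)) 328 (np.int64(211), np.int64(235)) 336 (np.int64(209), np.int64(290)) 344 (np.int64(200), np.int64(231)) 352 (np.int64(198), np.int64(276))
```

```bash
cat > edge.py <<'E'
import sys,pickle; from h import *
s,w=pickle.load(open(sys.argv[1]+'.pkl','rb'));f=np.load('f.npz');im=w['frame']
u=np.arange(226,300,2);v=[150+np.where(im[150:300,q].max(1)<32)[0].min() for q in u]
p=np.array([wray(s,w,a,c,.077)[:2]-f['o'] for a,c in zip(u,v)])
print(sys.argv[1],'remaining rad',np.radians(20)-np.arctan(np.polyfit(p@f['ex'],p@f['ey'],1)[0]))
E
for i in w4 w7 w8 w9 wa; do python3 edge.py $i; done
```

```text
w4 remaining rad 0.6664567928630655
w7 remaining rad 0.3859951530739371
w8 remaining rad 0.21277008688446034
w9 remaining rad 0.006446484859457757
wa remaining rad -0.002296470973534692
```

The lever is shut (0.00 rad remaining); ease the push and check.

```bash
python3 -m jog '[[0.9,-0.004,0,0,0],[0.9,-0.004,0,0,0],[0.9,0,0,0,0],[0.9,0,0,0,0],[0.9,0,0,0,0]]' 12
python3 -m jog '[[0.9,0,0,0,0],[0.9,0,0,0,0],[0.9,0,0,0,0]]' 12
python3 snap.py wb; python3 edge.py wb; python3 meas.py wb | grep -E "blade|tcp"; python3 -c "
from workcell import sensors;s=sensors.get_state();print(s['finger_force'],s['opening'],abs(s['qd']).max())"
```

```text
time: 12.25
tcp_pos: [0.4772, 0.1145, 0.0122]
orientation: [0.008, -0.125, 0.992, 0.002]
wrist_force: [7.9, 13.2, 7.6]
opening: 0.137
finger_force: 22.5
time: 12.55
tcp_pos: [0.4772, 0.1145, 0.0122]
orientation: [0.008, -0.125, 0.992, 0.002]
wrist_force: [7.7, 13.6, 8.9]
opening: 0.135
finger_force: 22.5
[0.47721345 0.11452297 0.01222084] 0.13534148825993508 [ 7.6555366  13.5631963   8.88615862]
wb remaining rad 0.00415138044518526
rider 322.0 (np.int32(25), np.int32(41)) plate 329.75 38.5 short mm 3.7 tcp -0.039103002693012534 -0.006036318021070472 [ 7.6555366  13.5631963   8.88615862] 22.49569001229247
blade 320.5 3 short mm by blade -0.89
22.49661713547539 0.14076328390318954 0.0015651650654509078
```

```bash
python3 -c "
from workcell import manip;print(manip.finish_job())"
```

```text
the job is handed in; nothing more can be done
None
```

I handed the job in with the plate still gripped (about 22 N), the leg within about 1 mm of the brass mark and the lever measured fully shut; no verdict came back, and I viewed 11 pictures against the limit of 10.

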